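Switch on the burner under the saucepan

ROBOT

A 6-joint arm with a two-finger parallel gripper is mounted at the origin on a cart in front of the work surface, level with it; the furniture and walls round the work are solid. World frame = base frame: x ahead of the robot, y to its left, z up, the work surface at z = 0. Lengths are in m, angles in rad, forces in N, time in s.
With the tool pointing down it reaches from about 0.35 to 0.875 m from the base axis. Payload 4.2 kg.
Tool frame: the origin (TCP) lies on the centre line of the jaws, within the pads' length; the fingertips stand 11 mm ahead of it and the grasp point (between the pads) lies 8 mm behind it (bot.nose_length is the z of the fingertips in the tool frame, in m); z points along the fingers, y is the direction in which the jaws open and shut (so a half turn about z gives the same grasp; the last joint's range is limited). The gripper opens to 87 mm and grips with 3 to 60 N. Pads are 19 mm wide; open, the fingers measure 117 mm over their backs; the gripper's body (75 mm by 190 mm) begins 51 mm behind the grasp point.
Start: joints at [-0.984, 0.385, 0.008, 0, -1.194, -0.259], TCP at [0.201, -0.592, 0.234] pointing down, gripper open.
Joint ranges: [-3.14, 3.14], [-1.21, 2.06], [-1.07, 1.41], [-3.16, 2.05], [-2.99, -0.16], [-3.1, 3.1]. Speed limits (rad/s): [2.79, 2.79, 3.14, 3.14, 3.14, 3.14].

INTERFACE

Orientations are given as a rotation vector (axis times angle).
In Python, from bench import bot gives the robot as it stands.
- The arm moves only by the tool send_rows, never from a script. Its argument "motion" is one flat list of numbers, 6 for each row, row after row: the shift along the tool's x, y, z in cm, then the turn, a rotation vector about the tool's x, y, z in degrees. A call has exactly 8 rows; each row shifts and turns the pose as measured when the row begins, along the tool's axes as they then stand; what a row does not reach is not made up. A row lasts 1/8 s, in which the tool goes at most 62.5 mm and 10.7 degrees, less where a joint would pass 70% of its speed; a pose out of reach is approached as far as the arm can. A call is refused whole if a number of a shift passes 6.25 or a number of a turn 10.7, either way. A call with a gripper value outside its range is refused whole. "jaw" is the finger opening in cm, from 0 to 8.7, set as the call begins (left out, the last holds). The fingers move at their own pace and stop on an object; the grip force is fixed at half the most. Time passes only in rows, so rows that do not move let the fingers close, or fill a call up. It gives the time, the measured TCP pose, the force and the opening at its end, in the units of the state.
- bot.read_state(): the state, without advancing time (a new reading comes with each control period).
- bot.snapshot(name): name is "scene" or "top" or "wrist"; returns (picture, depth): 384x512x3 uint8, blue, green, red; 384x512 float32, m along the optical axis (not along the pixel's ray), 0 where there is no reading.
- bot.camera_params(name): a dict with "intrinsics" (3x3 intrinsics, pixels), "camera_from_world" (4x4, takes a point from world to camera coordinates); the wrist camera has in their place "hand_eye" (4x4, takes a point from camera to tool coordinates, whose origin is the TCP and whose axes are the flange's). Camera axes: x right, y up, looking along -z (the intrinsics and any distortion apply to the point x, -y, -z); pixel columns grow to the right and rows downward; lengths in m; the calibration is good to about 2 mm. A picture is of the moment at which its call begins: read the wrist's pose just before it. camera_params takes no time and is no camera call.
- bot.sign_off(): hands the job in, once; it reports no verdict.
The state is a dict: "time": time; "joint_positions": joint angles; "dq": joint speeds; "joint_torque": joint torques, N m; "position": TCP position; "orientation": TCP orientation; "ft_force": force on the tool from outside, world axes, zero at the start; "torque": the same for the moment, N m; "opening": finger opening in m.
Only numpy, scipy, OpenCV 4.12 (cv2) and the standard library are available. Lean on these libraries where they do the work, as an engineer would, in place of code of your own. Each camera call takes 0.05 s, during which the arm holds its last target.

TASK

Switch on the heat under the saucepan with a fingertip: first push the round power button in the middle of the two-burner hob all the way in and let it come up again, then press lightly on top of the knurled dial in front of the saucepan and stroke it round clockwise (seen from above) by friction until it clicks into the very next position, one click past off. Grasp and lift nothing, do not turn the dial in front of the frying pan, leave the pans and the things beside the hob where they stand, and finish clear of everything.

Things in the scene. Friction and masses are not known exactly. Their poses are not given: they have to be found in the camera images.
- hob: Low two-burner electric hob of brushed metal, fixed to the worktop, 360 deep (x) x 500 wide (y) x 55 mm high. Origin at the centre of its underside; its x axis points from the dial side (near the robot) to the burners, y to its left, z up. Two dials and the power button stand in a row along y at x = -120 mm: left dial y = +125, button y = 0, right dial y = -125 mm. The deck between them is flat. Each dial serves the round hotplate straight behind it.
- burner_left (a point): Centre of the top of the left hotplate, a dark disc of 184 mm diameter, 8 mm above the deck, at x = +75, y = +125 mm in the hob's frame.
- burner_right (a point): The same for the right hotplate, y = -125 mm.
- power_top (a point): Centre of the top of the round grey power button, 32 mm diameter, in a dark collar 48 mm across and 12 mm high; the top stands 22 mm above the deck at rest.
- power (a joint): Travel of the power button, 0 (up) to 0.006 m (fully in, about 5 N); it counts as pushed from 0.0045 m and springs back up.
- dial_left_top (a point): Centre of the flat top of the left dial: black disc of 80 mm diameter, upright axis, standing 12 mm above the deck, with knurling round its rim and the outer part of its top (fine, good grip for a fingertip), too wide and low to pinch. The white line on its top runs from the centre to the rim and is the pointer; at off it points along the hob's +x (away from the robot) at a ring on the deck; five dots of growing size, 60 degrees apart clockwise, mark the clicks.
- dial_left (a joint): Angle of the left dial in rad, 0 = off, growing clockwise seen from above; detents every 1.047 rad (60 degrees) up to 5.236, stop just below 0. Past half way (0.52 rad) the detent pulls it on into the next click by itself once it is free. It takes about 0.025 N m, some 1 N along the rim, to turn it over a click; let go before half way it springs back.
- press_left (a joint): How far the left dial is pressed down, in m: it sits on a spring, 0 at rest to 0.005 (bottom); about 1 N starts it, 7 N bottoms it. pressing with 3 to 6 N (0.002 to 0.004 m) gives the fingertip enough grip to carry it round, less may slip; 0.0008 counts as pressed. It may be turned at any depth.
- dial_right_top (a point): The same point of the right dial, which is identical.
- dial_right (a joint): Angle of the right dial, as for the left one.
- press_right (a joint): How far the right dial is pressed down, as for the left one.
- saucepan_centre (a point): Centre of the underside of the saucepan's round part; it is black, with a clear lid in a pale rim with a black lid knob, body 190 mm across, 152 mm high with the lid, one wooden handle 180 mm long that points away from the robot. It stands on one of the two hotplates, left or right.
- frying_pan_centre (a point): Centre of the underside of the round body of the open black frying pan: 210 mm across, wall 50 mm high, wooden handle pointing away from the robot, rising to 87 mm. It stands on the other hotplate.
- garlic: Garlic bulb, 60 mm, on the worktop to the left of the hob; origin at the centre of its underside.
- tea_mug: White mug with a dark band, 83 x 116 x 94 mm, on the worktop to the right of the hob; origin at the centre of its underside.
- counter_glass: Clear drinking glass, 80 mm across, 91 mm high, on the worktop to the right of the hob; origin at the centre of its underside.

How it is judged:
On the way, in this order (a step that is already met when the one before it is completed fails the run):
1. the power button is pushed fully in while both dials are off (value of joint power above 0.0045 m and value of joint each of dial_left, dial_right below 0.2 rad), for 0.05 s.
2. the dial in front of the saucepan is pressed down and being turned clockwise, with the power button up (((horizontal distance between saucepan_centre and burner_left below 0.06 m and value of joint press_left above 0.0008 m and value of joint dial_left above 0.3 rad) or (horizontal distance between saucepan_centre and burner_right below 0.06 m and value of joint press_right above 0.0008 m and value of joint dial_right above 0.3 rad)) and value of joint power below 0.001 m), for 0.05 s.
At the end, for the whole second after the job is handed in: The dial in front of the saucepan rests one click past off (1.047 rad, within 0.12), released; the other dial is still at off (below 0.12 rad), the power button is up, and the saucepan, frying pan, garlic, mug and glass are within 20 mm of where they stood (((horizontal distance between saucepan_centre and burner_left below 0.06 m and value of joint dial_left between 0.9272 and 1.1672 rad and velocity of joint dial_left between -0.1 and 0.1 rad/s and value of joint dial_right below 0.12 rad and value of joint press_left below 0.0008 m and value of joint power below 0.001 m) or (horizontal distance between saucepan_centre and burner_right below 0.06 m and value of joint dial_right between 0.9272 and 1.1672 rad and velocity of joint dial_right between -0.1 and 0.1 rad/s and value of joint dial_left below 0.12 rad and value of joint press_right below 0.0008 m and value of joint power below 0.001 m)) and distance of each of saucepan_centre, frying_pan_centre, garlic, tea_mug, counter_glass from where it was at the start of the episode below 0.02 m); the robot touches nothing.
It fails at once if the dial in front of the frying pan is turned ((horizontal distance between saucepan_centre and burner_left below 0.06 m and value of joint dial_right above 0.4 rad) or (horizontal distance between saucepan_centre and burner_right below 0.06 m and value of joint dial_left above 0.4 rad)).
It fails at once if a dial is turned nearly two clicks or more (value of joint any of dial_left, dial_right above 1.9 rad).
It fails at once if a pan or a thing beside the hob is lifted, pushed away or tipped over (distance of any of saucepan_centre, frying_pan_centre, garlic, tea_mug, counter_glass from where it was at the start of the episode above 0.03 m or angle between any of saucepan_centre, frying_pan_centre, garlic, tea_mug, counter_glass's own z axis and vertical above 0.2 rad).
It also fails if it takes over 42 s, if anything falls off the work surface, if the arm or the gripper's body presses on something with over 40 N, if the wrist force passes 120 N, or if a joint passes its speed limit or range.

## Working session

There is one attempt and no reset: what is moved stays moved. The work goes in short steps, Python scripts to look and compute and a tool call to move; the robot and the scene stay as the last step left them, time stands still between calls to the robot, and variables do not carry over. Pictures are saved under pics/ and viewed, and the job is handed in when it is done.

Besides the shell and the picture viewer there is one more tool, called after "Call:" as name(argument=value, ...), one argument or row to a line, values as JSON. send_rows: Moves the arm, as the interface text tells. Its arguments: {"type":"object","properties":{"motion":{"type":"array","items":{"type":"number"}},"jaw":{"type":"number"}},"required":["motion"]}

```bash
ls; mkdir -p pics; python3 - <<'E'
from bench import bot
import cv2,numpy as np
s=bot.read_state()
print({k:np.round(v,4) for k,v in s.items()}, bot.nose_length)
for n in ("scene","top"):
    p,d=bot.snapshot(n); cv2.imwrite(f"pics/{n}0.png",p); np.save(f"pics/{n}0.npy",d)
    c=bot.camera_params(n); print(n,{k:np.round(v,4) for k,v in c.items()})
print(bot.camera_params("wrist"))
E
```

```text
pics
{'time': np.float64(0.0), 'joint_positions': array([-9.844e-01,  3.856e-01,  6.600e-03, -5.000e-04, -1.194e+00,
       -2.586e-01]), 'dq': array([ 0.0019, -0.0006, -0.0007, -0.0009, -0.0004,  0.0011]), 'joint_torque': array([-2.00000e-03, -3.90668e+01,  1.87402e+01,  4.21990e+00,
        1.09000e-02, -2.00000e-04]), 'position': array([ 0.2011, -0.5912,  0.2324]), 'orientation': array([ 0.5123, -3.0991, -0.0033]), 'ft_force': array([ 0.6275, -0.7646, -0.806 ]), 'torque': array([-0.0117, -0.    ,  0.0156]), 'opening': np.float64(0.087)} 0.011
scene {'intrinsics': array([[369.6564,   0.    , 264.2994],
       [  0.    , 369.6564, 192.9245],
       [  0.    ,   0.    ,   1.    ]]), 'camera_from_world': array([[-0.7128, -0.7014, -0.0047,  0.4921],
       [ 0.479 , -0.4917,  0.7272, -0.3059],
       [-0.5124,  0.5161,  0.6864, -0.902 ],
       [ 0.    ,  0.    ,  0.    ,  1.    ]])}
top {'intrinsics': array([[431.5232,   0.    , 257.6327],
       [  0.    , 431.5232, 194.8639],
       [  0.    ,   0.    ,   1.    ]]), 'camera_from_world': array([[-0.0116, -0.9998, -0.0138,  0.0853],
       [ 0.9981, -0.0125,  0.0608, -0.5893],
       [-0.061 , -0.013 ,  0.9981, -1.29  ],
       [ 0.    ,  0.    ,  0.    ,  1.    ]])}
{'intrinsics': array([[280.88644242,   0.        , 253.74149214],
       [  0.        , 280.88644242, 190.94952702],
       [  0.        ,   0.        ,   1.        ]]), 'hand_eye': array([[-2.97347800e-04,  9.66039974e-01,  2.58392493e-01,
         7.00491353e-02],
       [ 9.99999955e-01,  2.97915117e-04,  3.69587930e-05,
         1.60805430e-03],
       [-4.12753583e-05,  2.58392492e-01, -9.66040019e-01,
        -1.51196759e-01],
       [ 0.00000000e+00,  0.00000000e+00,  0.00000000e+00,
         1.00000000e+00]])}
```

View pics/top0.png

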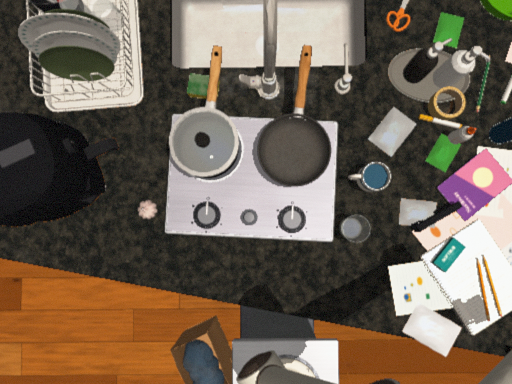

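View pics/scene0.png

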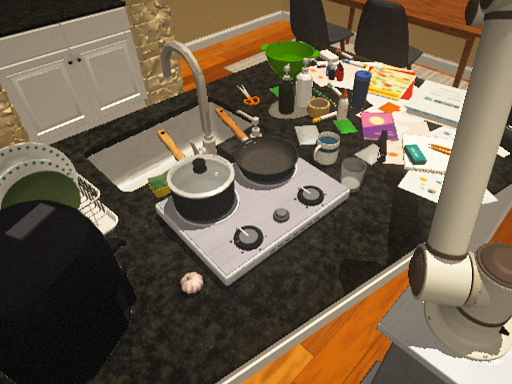

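The saucepan (top picture, about (205,143)) stands on the left hotplate and the frying pan (294,150) on the right one. The dials are at about (207,214) and (291,217), and the button at (249,217). Next I'll enlarge the crop and measure.

```bash
python3 - <<'E'
import cv2
p=cv2.imread("pics/top0.png")
cv2.imwrite("pics/top0c.png",cv2.resize(p[190:246,160:345],None,fx=4.3,fy=4.3,interpolation=cv2.INTER_CUBIC))
E
```

```text
(no output)
```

View pics/top0c.png

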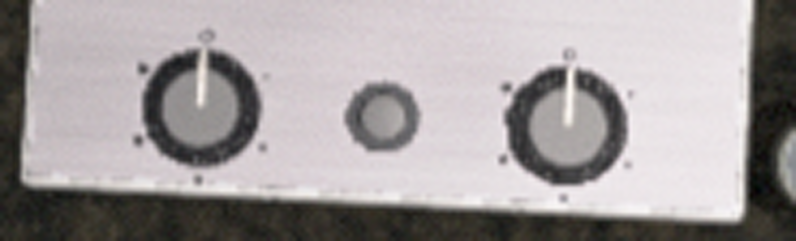

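```bash
cat > h.py <<'E'
import numpy as np
from scipy.spatial.transform import Rotation as R
from bench import bot
def ray(c,u,v,z,T=None):
    K=c["intrinsics"]; W=np.linalg.inv(c["camera_from_world"]) if T is None else T
    d=np.array([(u-K[0,2])/K[0,0],-(v-K[1,2])/K[1,1],-1]); d=W[:3,:3]@d; o=W[:3,3]
    return o+d*(z-o[2])/d[2]
def wristT(s):
    T=np.eye(4);T[:3,:3]=R.from_rotvec(s["orientation"]).as_matrix();T[:3,3]=s["position"]
    return T@bot.camera_params("wrist")["hand_eye"]
E
python3 - <<'E'
from h import *
c=bot.camera_params("top"); d=np.load("pics/top0.npy")
f=lambda a,b:((a+.5)/4.3-.5+160,(b+.5)/4.3-.5+190)
P=[]
for n,a,b,z in (("L",201,107,.067),("B",383,116,.077),("R",568,126,.067),("cBL",22,185,.055),("cBR",742,218,.055)):
    u,v=f(a,b); p=ray(c,u,v,z);P.append(p)
    # depth-based
    D=d[int(round(v)),int(round(u))];K=c["intrinsics"]
    W=np.linalg.inv(c["camera_from_world"]);q=W@[(u-K[0,2])/K[0,0]*D,-(v-K[1,2])/K[1,1]*D,-D,1]
    print(n,p.round(4),q[:3].round(4))
print(np.linalg.norm((P[0]-P[1])[:2]),np.linalg.norm((P[2]-P[1])[:2]),np.linalg.norm((P[3]-P[4])[:2]))
print("yaw",np.degrees(np.arctan2(*(-(P[0]-P[2])[[0,1]]))))
s=bot.read_state();print(R.from_rotvec(s["orientation"]).as_matrix().round(3))
E
```

```text
L [0.5319 0.2277 0.067 ] [0.5319 0.2281 0.0645]
B [0.5242 0.104  0.077 ] [0.5242 0.1041 0.0722]
R [ 0.5161 -0.0207  0.067 ] [ 0.5161 -0.0209  0.064 ]
cBL [0.4802 0.3522 0.055 ] [ 0.4788  0.3658 -0.0043]
cBR [ 0.4523 -0.1386  0.055 ] [ 0.4496 -0.148  -0.0047]
0.1240022373424202 0.12495149361079479 0.4915619441218556
yaw -176.36594122913624
[[-0.947 -0.322 -0.001]
 [-0.322  0.947  0.002]
 [ 0.     0.002 -1.   ]]
```

```bash
cat >> h.py <<'E'
def pose(s): return np.array(s["position"]),R.from_rotvec(s["orientation"])
def sim(p,r,rows):
    for w in np.reshape(rows,(-1,6)):
        p=p+r.apply(w[:3]/100); r=r*R.from_rotvec(np.radians(w[3:]))
    return p,r
def Rt(yaw):  # tool down, tool x at heading yaw (deg)
    a=np.radians(yaw);x=np.array([np.cos(a),np.sin(a),0]);z=np.array([0,0,-1.])
    return R.from_matrix(np.c_[x,np.cross(z,x),z])
def plan(p,r,pts,yaws):
    out=[]
    for q,y in zip(pts,yaws):
        t=Rt(y); out.append(np.r_[100*r.inv().apply(np.array(q)-p),np.degrees((r.inv()*t).as_rotvec())]); p,r=np.array(q),t
    return np.array(out)
E
python3 - <<'E'
from h import *
s=bot.read_state();p,r=pose(s)
tgt=np.array([.524,.1035,.235]); n=16
pts=[p+(tgt-p)*(i+1)/n for i in range(n)]
ys=[198.8-22.45*min(1,(i+1)/8) for i in range(n)]
np.set_printoptions(suppress=True)
print(np.linalg.norm(tgt-p)/n);print(plan(p,r,pts,ys).round(2))
E
```

```text
0.047881412192488794
[[-3.31  3.46 -0.01  0.11 -0.01  2.78]
 [-3.14  3.62 -0.02  0.    0.    2.81]
 [-2.96  3.77 -0.02  0.    0.    2.81]
 [-2.77  3.91 -0.02  0.    0.    2.81]
 [-2.57  4.04 -0.02  0.    0.    2.81]
 [-2.37  4.16 -0.02  0.    0.    2.81]
 [-2.17  4.27 -0.02  0.    0.    2.81]
 [-1.95  4.37 -0.02  0.    0.    2.81]
 [-1.74  4.46 -0.02  0.    0.    0.  ]
 [-1.74  4.46 -0.02  0.    0.    0.  ]
 [-1.74  4.46 -0.02  0.    0.    0.  ]
 [-1.74  4.46 -0.02  0.    0.    0.  ]
 [-1.74  4.46 -0.02  0.    0.    0.  ]
 [-1.74  4.46 -0.02  0.    0.    0.  ]
 [-1.74  4.46 -0.02  0.    0.    0.  ]
 [-1.74  4.46 -0.02  0.    0.    0.  ]]
```

Call:
send_rows(
  motion=[-3.3, 3.5, 0, 0.1, 0, 2.8, -3.1, 3.6, 0, 0, 0, 2.8, -3.0, 3.8, 0, 0, 0, 2.8, -2.8, 3.9, 0, 0, 0, 2.8, -2.6, 4.0, 0, 0, 0, 2.8, -2.4, 4.2, 0, 0, 0, 2.8, -2.2, 4.3, 0, 0, 0, 2.8, -2.0, 4.4, 0, 0, 0, 2.8],
  jaw=0,
)

```text
time: 1.1
position: [0.3686, -0.2349, 0.2287]
orientation: [-0.131, -3.134, -0.008]
ft_force: [0.1, 0.1, 0.8]
opening: 0.015
```

```bash
cat > pl.py <<'E'
from h import *
import sys
def go(tgt,yaw,n):
    np.set_printoptions(suppress=True)
    s=bot.read_state();p,r=pose(s);x=r.as_matrix()[:,0];y0=np.degrees(np.arctan2(x[1],x[0]))%360
    tgt=np.array(tgt)
    print(p.round(4),"yaw",y0.round(2),"F",np.round(s["ft_force"],1),"open",s["opening"])
    pts=[p+(tgt-p)*(i+1)/n for i in range(n)];ys=[y0+(yaw-y0)*(i+1)/n for i in range(n)]
    print(plan(p,r,pts,ys).round(2))
a=list(map(float,sys.argv[1:]));go(a[:3],a[3],int(a[4]))
E
python3 pl.py .524 .1035 .15 176.35 8
```

```text
[ 0.3686 -0.2349  0.2287] yaw 175.21 F [0.1 0.1 0.8] open 0.015038162056540641
[[-1.59  4.37  1.    0.29 -0.27 -0.14]
 [-1.59  4.37  0.98  0.    0.   -0.14]
 [-1.6   4.37  0.98  0.    0.   -0.14]
 [-1.62  4.37  0.98  0.    0.   -0.14]
 [-1.63  4.36  0.98  0.    0.   -0.14]
 [-1.64  4.36  0.98  0.    0.   -0.14]
 [-1.65  4.35  0.98  0.    0.   -0.14]
 [-1.66  4.35  0.98  0.    0.   -0.14]]
```

Call:
send_rows(
  motion=[-1.7, 4.6, 1.0, 0.3, -0.3, -0.1, -1.7, 4.6, 1.0, 0, 0, -0.1, -1.7, 4.6, 1.0, 0, 0, -0.1, -1.7, 4.6, 1.0, 0, 0, -0.1, -1.7, 4.4, 1.0, 0, 0, -0.1, -1.7, 4.4, 1.0, 0, 0, -0.1, -1.7, 4.4, 1.0, 0, 0, -0.1, -1.7, 4.4, 1.0, 0, 0, -0.1],
)

```text
time: 2.1
position: [0.5345, 0.1263, 0.1463]
orientation: [0.106, 3.138, -0.002]
ft_force: [1.2, 0.0, 0.7]
opening: 0.0005
```

```bash
python3 pl.py .524 .1035 .11 176.35 1; python3 - <<'E'
from h import *
import cv2,pickle
s=bot.read_state();p,d=bot.snapshot("wrist");cv2.imwrite("pics/w1.png",p);np.save("pics/w1.npy",d);pickle.dump(s,open("pics/w1.pkl","wb"))
E
```

```text
[0.5345 0.1263 0.1463] yaw 176.12 F [1.2 0.  0.7] open 0.0004800658487076748
[[ 0.9  -2.34  3.63 -0.05  0.08 -0.23]]
```

View pics/w1.png

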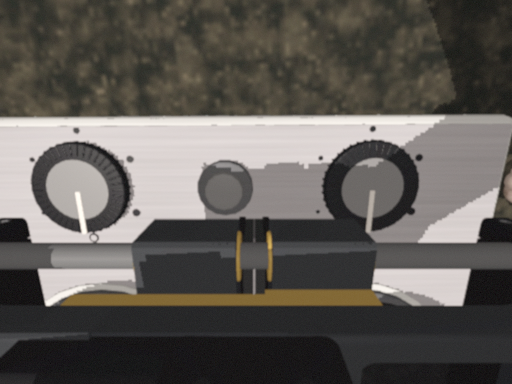

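```bash
python3 - <<'E'
from h import *
import pickle
s=pickle.load(open("pics/w1.pkl","rb"));c=bot.camera_params("wrist");K=c["intrinsics"];T=wristT(s)
print(T[:3,3])
H=np.linalg.inv(c["hand_eye"])
def pr(q): x=H@np.r_[q,1]; return (K[0,0]*x[0]/-x[2]+K[0,2], -K[1,1]*x[1]/-x[2]+K[1,2],-x[2])
for q in ((0,0,.011),(.0095,.015,.011),(.0095,-.015,.011),(0,0,-.03)): print(q,np.round(pr(q),3))
d=np.load("pics/w1.npy")
W=T
for n,u,v,z in (("B",225,187,.077),("R",81,187,.067),("L",371,187,.067)):
    D=d[v,u]; q=W@[(u-K[0,2])/K[0,0]*D,-(v-K[1,2])/K[1,1]*D,-D,1]
    print(n,ray(c,u,v,z,T).round(4),q[:3].round(4))
print([(v,round(float(d[v,254]),3)) for v in range(215,300,8)],[(v,round(float(d[v,200]),3)) for v in range(215,300,8)])
E
```

```text
[0.46390224 0.13287497 0.29740575]
(0, 0, 0.011) [2.51121e+02 2.33311e+02 1.75000e-01]
(0.0095, 0.015, 0.011) [2.75503e+02 2.18963e+02 1.73000e-01]
(0.0095, -0.015, 0.011) [2.26655e+02 2.18978e+02 1.73000e-01]
(0, 0, -0.03) [2.50357e+02 2.67692e+02 1.35000e-01]
B [0.5182 0.1057 0.077 ] [0.5184 0.1055 0.0761]
R [ 0.5124 -0.0172  0.067 ] [ 0.5123 -0.0169  0.0675]
L [0.529  0.2277 0.067 ] [0.5291 0.2278 0.0666]
[(215, 0.258), (223, 0.164), (231, 0.153), (239, 0.151), (247, 0.085), (255, 0.083), (263, 0.082), (271, 0.127), (279, 0.127), (287, 0.129), (295, 0.075)] [(215, 0.258), (223, 0.089), (231, 0.083), (239, 0.077), (247, 0.076), (255, 0.076), (263, 0.077), (271, 0.077), (279, 0.077), (287, 0.077), (295, 0.076)]
```

```bash
python3 - <<'E'
import cv2
p=cv2.imread("pics/w1.png")
cv2.imwrite("pics/w1c.png",cv2.resize(p[120:250,20:430],None,fx=1.95,fy=1.95,interpolation=cv2.INTER_CUBIC))
cv2.imwrite("pics/w1d.png",cv2.resize(p[140:250,180:440],None,fx=3,fy=3,interpolation=cv2.INTER_CUBIC))
E
```

```text
(no output)
```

View pics/w1d.png

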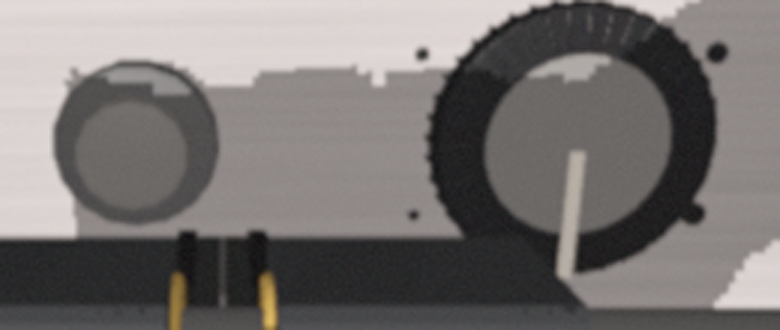

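View pics/w1c.png

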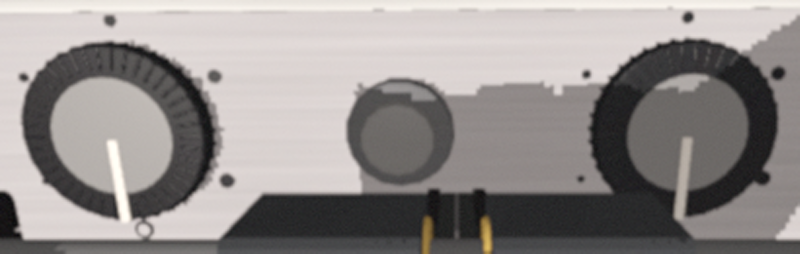

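```bash
python3 - <<'E'
from h import *
import pickle
s=pickle.load(open("pics/w1.pkl","rb"));c=bot.camera_params("wrist");T=wristT(s)
P=[]
for n,u,v,z in (("B",223.3,191.7,.077),("R",77.2,189,.067),("L",372.5,188.3,.067)):
    P.append(ray(c,u,v,z,T)); print(n,P[-1].round(4))
print(np.linalg.norm(P[1]-P[2]),(P[1]+P[2])/2)
E
python3 pl.py .523 .1045 .1 176.35 3
```

```text
B [0.522  0.1039 0.077 ]
R [ 0.5139 -0.0209  0.067 ]
L [0.5302 0.229  0.067 ]
0.2503575964482537 [0.52205773 0.10405626 0.067     ]
[0.5371 0.1305 0.1448] yaw 176.31 F [ 2.9  3.  -0.6] open 0.0005298304925127982
[[ 0.42 -0.89  1.49 -0.    0.18 -0.01]
 [ 0.41 -0.89  1.49  0.    0.   -0.01]
 [ 0.41 -0.89  1.49  0.    0.   -0.01]]
```

Call:
send_rows(
  motion=[0.4, -0.9, 1.5, 0, 0.2, 0, 0.4, -0.9, 1.5, 0, 0, 0, 0.4, -0.8, 1.3, 0, 0, 0, 0, 0, 0, 0, 0, 0, 0, 0, 0, 0, 0, 0, 0, 0, 0, 0, 0, 0, 0, 0, 0, 0, 0, 0, 0, 0, 0, 0, 0, 0],
)

```text
time: 3.15
position: [0.524, 0.1071, 0.1001]
orientation: [-0.095, -3.139, 0.0]
ft_force: [-0.5, -0.0, -0.7]
opening: 0.0002
```

```bash
python3 pl.py .523 .104 .0815 176.35 4
```

```text
[0.524  0.1071 0.1001] yaw 176.54 F [-0.5 -0.  -0.7] open 0.00021236608930052576
[[ 0.02 -0.08  0.47 -0.01 -0.05  0.05]
 [ 0.02 -0.08  0.47  0.    0.    0.05]
 [ 0.02 -0.08  0.47  0.    0.    0.05]
 [ 0.02 -0.08  0.47  0.    0.    0.05]]
```

Call:
send_rows(
  motion=[0, -0.1, 0.4, 0, 0, 0, 0, -0.1, 0.4, 0, 0, 0, 0, -0.1, 0.4, 0, 0, 0, 0, 0, 0.4, 0, 0, 0, 0, 0, 0.3, 0, 0, 0, 0, 0, 0.2, 0, 0, 0, 0, 0, 0.1, 0, 0, 0, 0, 0, 0, 0, 0, 0],
)

```text
time: 4.15
position: [0.524, 0.1042, 0.0831]
orientation: [0.09, 3.14, -0.002]
ft_force: [-0.9, 0.7, 3.8]
opening: 0.0002
```

```bash
python3 - <<'E'
from h import *
import cv2
s=bot.read_state();print(s["position"].round(4),s["ft_force"].round(2))
p,d=bot.snapshot("scene");cv2.imwrite("pics/s2.png",cv2.resize(p[130:290,150:360],None,fx=3.6,fy=3.6,interpolation=cv2.INTER_CUBIC))
E
```

```text
[0.524  0.1042 0.0831] [-0.92  0.75  3.75]
```

View pics/s2.png

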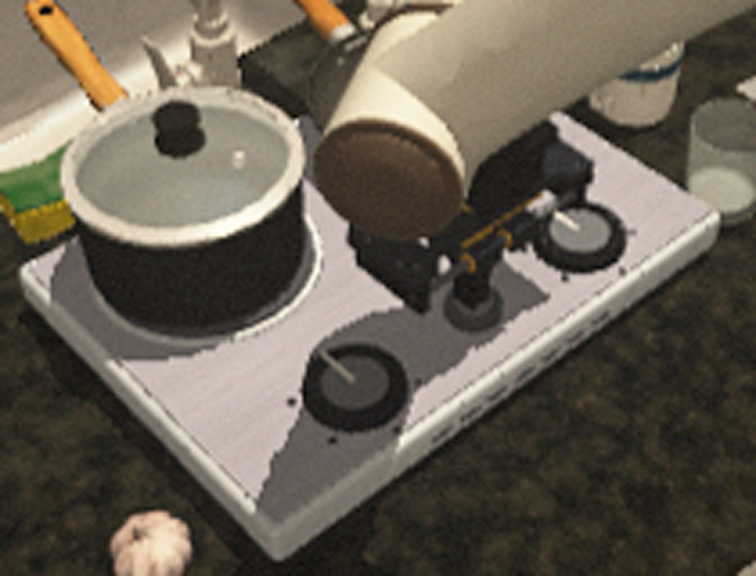

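Call:
send_rows(
  motion=[0, 0, 0.2, 0, 0, 0, 0, 0, 0.2, 0, 0, 0, 0, 0, 0.2, 0, 0, 0, 0, 0, 0.2, 0, 0, 0, 0, 0, 0.2, 0, 0, 0, 0, 0, 0.2, 0, 0, 0, 0, 0, 0.2, 0, 0, 0, 0, 0, 0.2, 0, 0, 0],
)

```text
time: 5.2
position: [0.5241, 0.1042, 0.0822]
orientation: [0.08, 3.137, -0.008]
ft_force: [-6.8, 1.0, 16.9]
opening: 0.0007
```

```bash
python3 - <<'E'
from h import *
np.set_printoptions(suppress=True)
s=bot.read_state();p,r=pose(s);print(s["joint_positions"].round(3))
a=np.array([.524,.1042,.105]);b=np.array([.5039,.2115,.105])
print(plan(p,r,[p+(a-p)/2,a]+[a+(b-a)*(i+1)/6 for i in range(6)],[176.4]*2+[176.4+35.6*(i+1)/6 for i in range(6)]).round(2))
E
```

```text
[ 0.503  0.395 -0.415  0.009 -0.761 -2.132]
[[ 0.   -0.01 -1.14 -0.29  0.2   0.68]
 [ 0.01 -0.   -1.14  0.    0.    0.  ]
 [ 0.45  1.76  0.    0.    0.   -5.93]
 [ 0.26  1.8   0.    0.    0.   -5.93]
 [ 0.07  1.82  0.    0.    0.   -5.93]
 [-0.11  1.82  0.    0.    0.   -5.93]
 [-0.3   1.79  0.    0.    0.   -5.93]
 [-0.48  1.75  0.    0.    0.   -5.93]]
```

Call:
send_rows(
  motion=[0, 0, -1.2, -0.3, 0.2, 0.7, 0, 0, -1.2, 0, 0, 0, 0.4, 1.8, 0, 0, 0, -6, 0.3, 1.8, 0, 0, 0, -6, 0.1, 1.8, 0, 0, 0, -6, -0.1, 1.8, 0, 0, 0, -6, -0.3, 1.8, 0, 0, 0, -6, -0.5, 1.7, 0, 0, 0, -6],
)

```text
time: 6.2
position: [0.5029, 0.2128, 0.1062]
orientation: [0.9, -3.009, -0.001]
ft_force: [0.4, -0.1, 1.6]
opening: 0.0006
```

```bash
python3 pl.py .5039 .2115 .09 212 2
```

```text
[0.5029 0.2128 0.1062] yaw 213.31 F [ 0.4 -0.1  1.6] open 0.0006211154279567001
[[-0.01 -0.08  0.81  0.06 -0.03  0.66]
 [-0.01 -0.08  0.81  0.    0.    0.66]]
```

Call:
send_rows(
  motion=[0, -0.1, 0.8, 0, 0, 0.6, 0, -0.1, 0.8, 0, 0, 0.6, 0, 0, 0.5, 0, 0, 0, 0, 0, 0, 0, 0, 0, 0, 0, 0, 0, 0, 0, 0, 0, 0, 0, 0, 0, 0, 0, 0, 0, 0, 0, 0, 0, 0, 0, 0, 0],
)

```text
time: 7.2
position: [0.5039, 0.2098, 0.0833]
orientation: [0.86, -3.019, -0.0]
ft_force: [0.0, -0.4, -0.2]
opening: 0.0004
```

```bash
python3 pl.py .5039 .2115 .075 212 2; python3 - <<'E'
from h import *
import cv2
p,d=bot.snapshot("wrist");cv2.imwrite("pics/w3.png",p)
p,d=bot.snapshot("scene");cv2.imwrite("pics/s3.png",cv2.resize(p[130:290,150:360],None,fx=3.6,fy=3.6,interpolation=cv2.INTER_CUBIC))
E
```

```text
[0.5039 0.2098 0.0833] yaw 211.8 F [ 0.  -0.4 -0.2] open 0.0003610671818664213
[[-0.04  0.07  0.41  0.05 -0.13 -0.1 ]
 [-0.04  0.07  0.41  0.    0.   -0.1 ]]
```

View pics/w3.png

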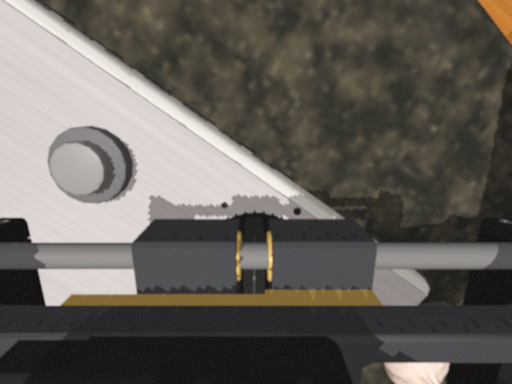

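View pics/s3.png

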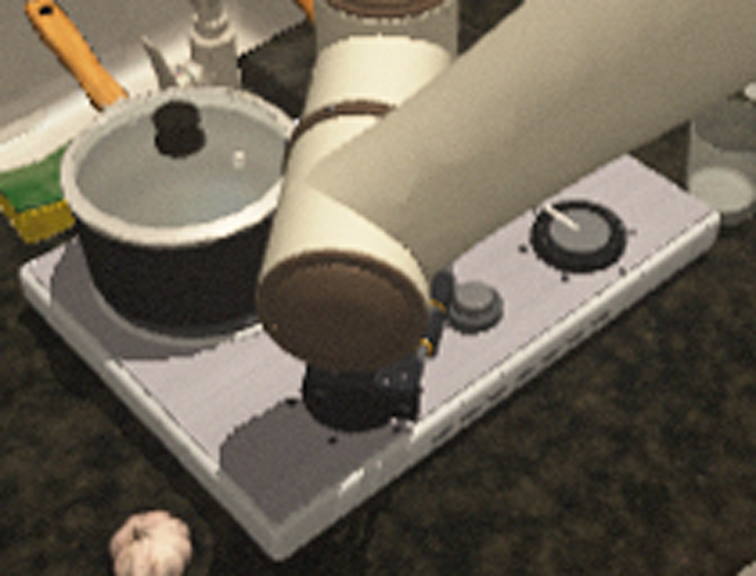

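Call:
send_rows(
  motion=[0, 0.1, 0.2, 0, -0.1, 0, 0, 0, 0.2, 0, 0, 0, 0, 0, 0.2, 0, 0, 0, 0, 0, 0.1, 0, 0, 0, 0, 0, 0.05, 0, 0, 0, 0, 0, 0.05, 0, 0, 0, 0, 0, 0.05, 0, 0, 0, 0, 0, 0.05, 0, 0, 0],
)

```text
time: 8.3
position: [0.5034, 0.2107, 0.0752]
orientation: [0.862, -3.021, -0.001]
ft_force: [-1.9, -0.5, 4.6]
opening: 0.0004
```

```bash
python3 pl.py .5039 .2115 .075 212 2
```

```text
[0.5034 0.2107 0.0752] yaw 211.85 F [-1.9 -0.5  4.6] open 0.0004496331520405322
[[-0.04  0.02  0.01  0.03  0.   -0.08]
 [-0.04  0.02  0.01  0.    0.   -0.08]]
```

Call:
send_rows(
  motion=[0, 0.4, 0.05, 0, 0, 7, 0, 0.4, 0.05, 0, 0, 7, 0, 0.4, 0.05, 0, 0, 7, 0, 0.4, 0.05, 0, 0, 7, 0, 0.4, 0.05, 0, 0, 7, 0, 0.4, 0.05, 0, 0, 7, 0, 0.4, 0.05, 0, 0, 7, 0, 0, 0.05, 0, 0, 0],
)

```text
time: 9.3
position: [0.5019, 0.2397, 0.0745]
orientation: [0.51, 3.093, 0.008]
ft_force: [-1.5, 0.0, 5.8]
opening: 0.0004
```

```bash
python3 - <<'E'
from h import *
import cv2
s=bot.read_state();p=s["position"];v=p[:2]-[.531,.2285];x=R.from_rotvec(s["orientation"]).as_matrix()[:,0]
print(p.round(4),s["ft_force"].round(1),"r",np.linalg.norm(v),"phi",np.degrees(np.arctan2(v[1],v[0]))%360,"yaw",np.degrees(np.arctan2(x[1],x[0]))%360)
p,d=bot.snapshot("scene");cv2.imwrite("pics/s4.png",cv2.resize(p[130:290,150:360],None,fx=3.6,fy=3.6,interpolation=cv2.INTER_CUBIC))
E
```

```text
[0.5019 0.2397 0.0745] [-1.5  0.   5.8] r 0.031157963030815056 phi 158.9764855536218 yaw 161.26016967722438
```

View pics/s4.png

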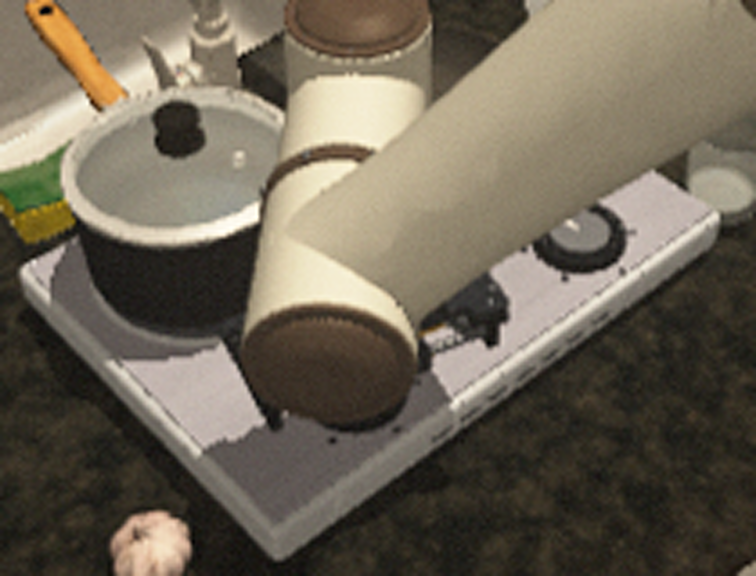

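Call:
send_rows(
  motion=[0, 0, -0.5, 0, 0, 0, 0, 0, -1, 0, 0, 0, 0, 0, -2, 0, 0, 0, 0, 0, -3, 0, 0, 0, 2, 0, -3, 0, 0, 0, 3, 0, -2, 0, 0, 0, 2, 0, 0, 0, 0, 0, 0, 0, 0, 0, 0, 0],
)

```text
time: 10.35
position: [0.433, 0.2618, 0.1931]
orientation: [0.514, 3.093, 0.01]
ft_force: [-0.2, -0.2, 0.4]
opening: -0.0
```

```bash
python3 - <<'E'
from h import *
import cv2
s=bot.read_state();print(s["position"],s["ft_force"])
p,d=bot.snapshot("wrist");cv2.imwrite("pics/w5.png",p)
p,d=bot.snapshot("scene");cv2.imwrite("pics/s5.png",cv2.resize(p[130:290,150:360],None,fx=3.6,fy=3.6,interpolation=cv2.INTER_CUBIC))
E
```

```text
[0.43301107 0.2617938  0.19312617] [-0.22617911 -0.24090002  0.36654383]
```

View pics/w5.png

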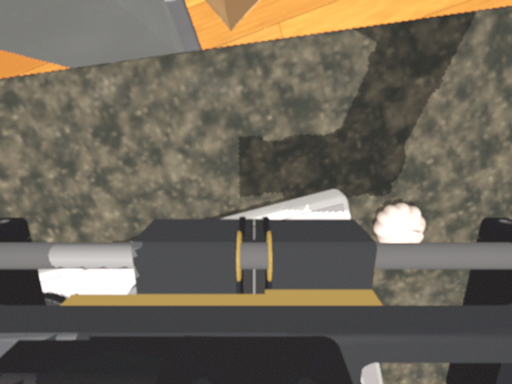

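View pics/s5.png

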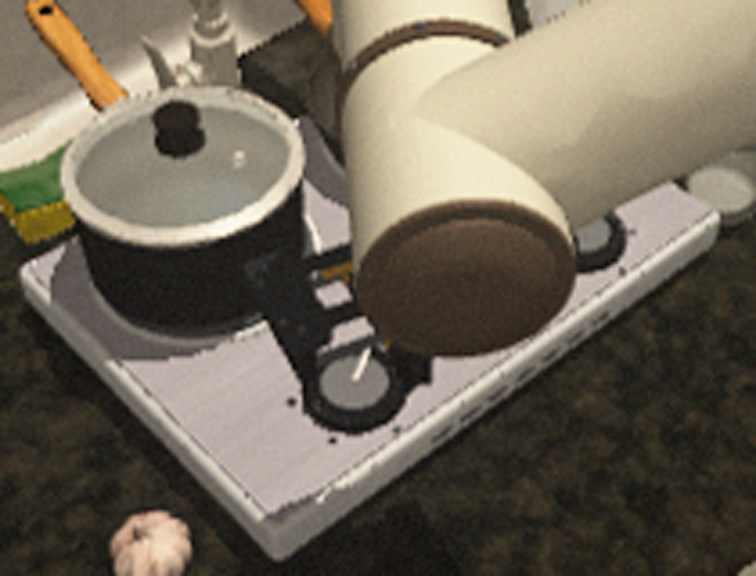

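Call:
send_rows(
  motion=[-1.5, -4.3, -0.5, 0, 0, 0, -1.5, -4.3, -0.5, 0, 0, 0, -1.5, -4.3, -0.5, 0, 0, 0, -1.5, -4.3, 0, 0, 0, 0, -1.5, -4.3, 0, 0, 0, 0, -1.5, -4.3, 0, 0, 0, 0, -1.5, -4.3, 0, 0, 0, 0, -0.5, -2, 0, 0, 0, 0],
)

```text
time: 11.45
position: [0.4379, -0.0897, 0.2049]
orientation: [0.519, 3.094, 0.004]
ft_force: [-0.2, 0.8, 0.2]
opening: 0.0006
```

Call:
send_rows(
  motion=[-1, -3, 0, 0, 0, 0, -1, -3, 0, 0, 0, 0, -0.5, -1.5, 0, 0, 0, 0, 0, 0, 0, 0, 0, 0, 0, 0, 0, 0, 0, 0, 0, 0, 0, 0, 0, 0, 0, 0, 0, 0, 0, 0, 0, 0, 0, 0, 0, 0],
)

```text
time: 12.45
position: [0.4374, -0.1747, 0.2027]
orientation: [0.53, 3.096, 0.003]
ft_force: [-0.7, 0.6, -0.5]
opening: 0.0005
```

```bash
python3 - <<'E'
from h import *
import cv2
s=bot.read_state();print(s["position"],s["ft_force"],s["dq"].round(3))
p,d=bot.snapshot("top");cv2.imwrite("pics/top6.png",p)
cv2.imwrite("pics/t6.png",cv2.resize(p[110:246,130:400],None,fx=2.9,fy=2.9,interpolation=cv2.INTER_CUBIC))
cv2.imwrite("pics/t6d.png",cv2.resize(p[190:240,180:260],None,fx=9,fy=9,interpolation=cv2.INTER_CUBIC))
p,d=bot.snapshot("scene");cv2.imwrite("pics/s6.png",p)
E
```

```text
[ 0.43741669 -0.17468676  0.20268506] [-0.70744905  0.61149174 -0.51938211] [ 0.008 -0.003 -0.001 -0.    -0.001  0.   ]
```

View pics/t6.png

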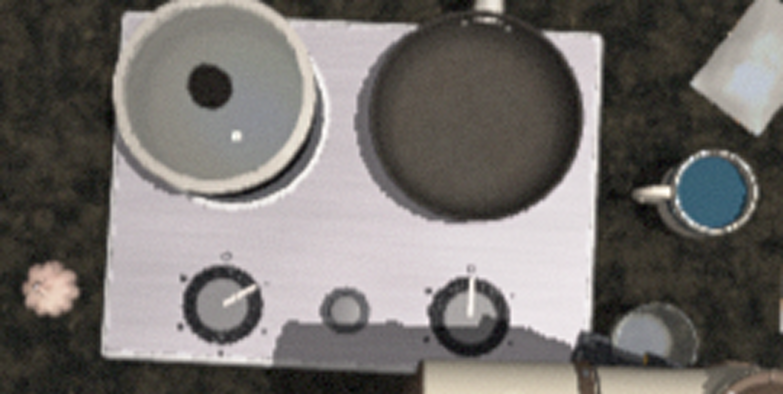

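View pics/t6d.png

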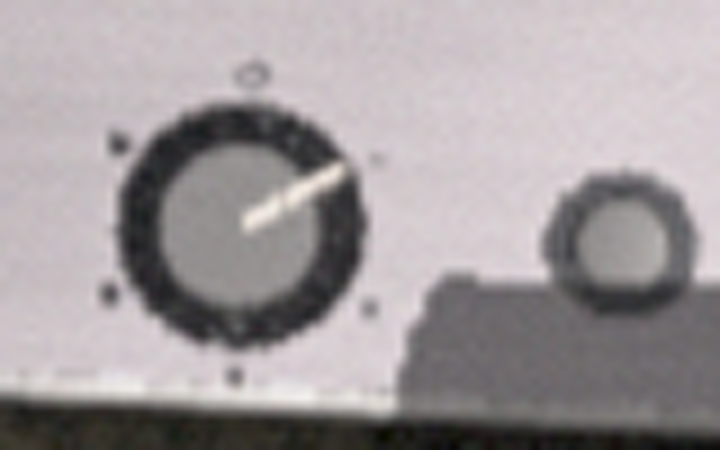

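View pics/s6.png

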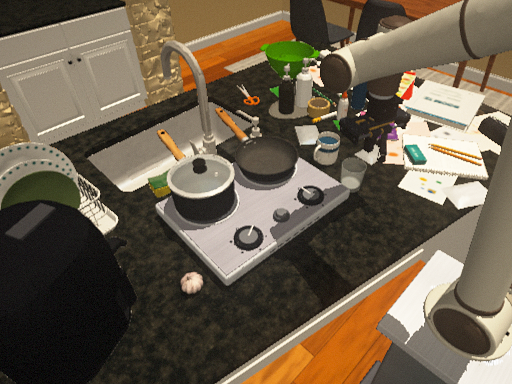

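```bash
python3 - <<'E'
from h import *
import cv2
c=bot.camera_params("top")
for f in ("top0","top6"):
    g=cv2.imread(f"pics/{f}.png").astype(float).min(2)
    for n,(u0,v0) in (("L",(206.4,214.5)),("R",(291.7,218.9))):
        V,U=np.mgrid[0:384,0:512]; r=np.hypot(U-u0,V-v0)
        for thr in (175,190):
            m=(r<13)&(r>8.8)&(g>thr); w=g[m]-120
            m2=(r<8)&(g>thr)
            P=[ray(c,u,v,.067) for u,v in zip(U[m|m2],V[m|m2])]
            P=np.array(P)
            if len(P)<4: continue
            ww=(g[m|m2]-130); ww=ww.clip(1)
            C=np.cov(P[:,:2].T,aweights=ww); e=np.linalg.eigh(C)[1][:,-1]
            if n=="L" and e[1]>0 and f=="top6": e=-e
            if f=="top0" and e[0]<0: e=-e
            print(f,n,thr,len(P),"angle cw from +x",np.degrees(np.arctan2(-e[1],e[0])).round(1))
E
```

```text
top0 L 175 20 angle cw from +x 3.6
top0 L 190 17 angle cw from +x 5.6
top0 R 175 31 angle cw from +x 3.3
top0 R 190 22 angle cw from +x 3.5
top6 L 175 24 angle cw from +x 60.4
top6 L 190 17 angle cw from +x 60.4
top6 R 175 32 angle cw from +x -177.1
top6 R 190 21 angle cw from +x -175.9
```

The top view shows the pointer at the first dot, about 57° on from off with coarse resolution. I'll check it more finely from the spot above the button that I used earlier.

```bash
python3 pl.py .533 .128 .16 176.35 8
```

```text
[ 0.4374 -0.1748  0.2027] yaw 160.57 F [-0.8  0.2 -0.4] open 0.00021251614909158112
[[ 0.13  3.97  0.54  0.1   0.02 -1.97]
 [-0.    3.97  0.53  0.    0.   -1.97]
 [-0.14  3.97  0.53  0.    0.   -1.97]
 [-0.28  3.96  0.53  0.    0.   -1.97]
 [-0.41  3.95  0.53  0.    0.   -1.97]
 [-0.55  3.93  0.53  0.    0.   -1.97]
 [-0.68  3.91  0.53  0.    0.   -1.97]
 [-0.82  3.88  0.53  0.    0.   -1.97]]
```

Call:
send_rows(
  motion=[0.1, 4, 0.5, 0, 0, -2, 0, 4, 0.5, 0, 0, -2, -0.1, 4, 0.5, 0, 0, -2, -0.3, 4, 0.5, 0, 0, -2, -0.4, 4, 0.5, 0, 0, -2, -0.6, 4, 0.5, 0, 0, -2, -0.7, 4, 0.5, 0, 0, -2, -0.8, 3.5, 0.5, 0, 0, -2],
)

```text
time: 13.55
position: [0.5356, 0.1366, 0.1639]
orientation: [0.083, 3.135, 0.003]
ft_force: [-0.2, 0.6, -0.0]
opening: 0.0004
```

Call:
send_rows(
  motion=[0, 0, 0, 0, 0, 0, 0, 0, 0, 0, 0, 0, 0, 0, 0, 0, 0, 0, 0, 0, 0, 0, 0, 0, 0, 0, 0, 0, 0, 0, 0, 0, 0, 0, 0, 0, 0, 0, 0, 0, 0, 0, 0, 0, 0, 0, 0, 0],
)

```text
time: 14.55
position: [0.5351, 0.1358, 0.1641]
orientation: [0.084, 3.135, 0.002]
ft_force: [-0.4, 0.4, 0.2]
opening: 0.0007
```

```bash
python3 - <<'E'
from h import *
import cv2,pickle
s=bot.read_state();p,d=bot.snapshot("wrist");cv2.imwrite("pics/w7.png",p);pickle.dump(s,open("pics/w7.pkl","wb"))
print(s["position"])
cv2.imwrite("pics/w7d.png",cv2.resize(p[120:250,0:512],None,fx=1.55,fy=1.55,interpolation=cv2.INTER_CUBIC))
cv2.imwrite("pics/w7e.png",cv2.resize(p[120:250,280:440],None,fx=4.5,fy=4.5,interpolation=cv2.INTER_CUBIC))
E
```

```text
[0.53511108 0.13579644 0.16407918]
```

View pics/w7d.png

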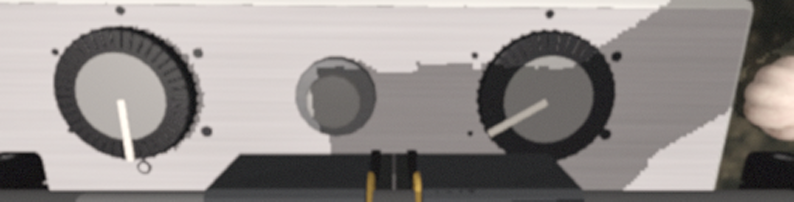

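View pics/w7e.png

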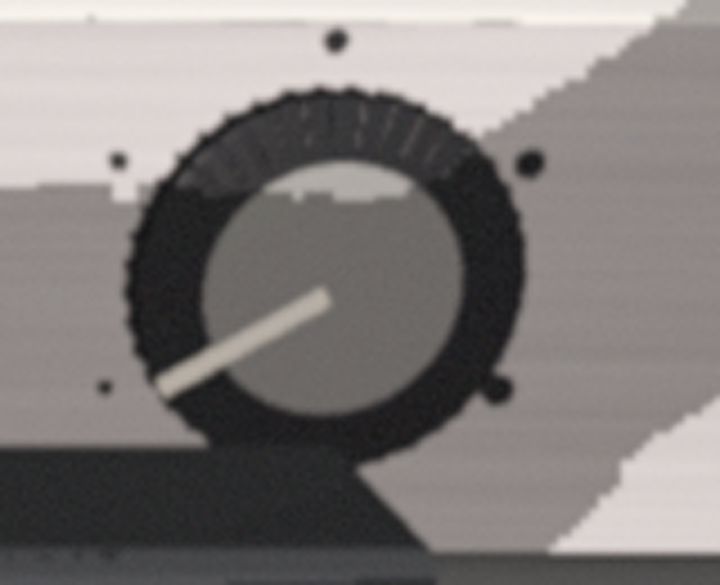

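```bash
python3 - <<'E'
from h import *
import pickle
c=bot.camera_params("wrist")
def ang(f,a,b,s,u0,v0):
    T=wristT(pickle.load(open(f,"rb")))
    A,B=[ray(c,(q[0]+.5)/s-.5+u0,(q[1]+.5)/s-.5+v0,.067,T) for q in (a,b)]
    v=B-A; return np.degrees(np.arctan2(-v[1],v[0])).round(1),A.round(4),np.linalg.norm(v).round(4)
print("L now",ang("pics/w7.pkl",(326,296),(163,386),4.5,280,120))
print("R now",ang("pics/w7.pkl",(121,101),(129,160),1.55,0,120))
print("L start",ang("pics/w1.pkl",(577,152),(565,276),3,180,140))
print("R start",ang("pics/w1.pkl",(112,141),(124,220),1.95,20,120))
E
```

```text
L now (np.float64(62.1), array([0.5311, 0.2275, 0.067 ]), np.float64(0.0372))
R now (np.float64(5.0), array([ 0.5171, -0.0214,  0.067 ]), np.float64(0.037))
L start (np.float64(3.0), array([0.532 , 0.2286, 0.067 ]), np.float64(0.0378))
R start (np.float64(4.9), array([ 0.5166, -0.0215,  0.067 ]), np.float64(0.0372))
```

The pointer is now 59° past its start angle, so one click, and the right dial is unchanged. I'll back away and hand in.

Call:
send_rows(
  motion=[0, 0, -1, 0, 0, 0, 1, -1, -2, 0, 0, 0, 2, -2, -2, 0, 0, 0, 2, -2, -2, 0, 0, 0, 1, -1, 0, 0, 0, 0, 0, 0, 0, 0, 0, 0, 0, 0, 0, 0, 0, 0, 0, 0, 0, 0, 0, 0],
)

```text
time: 15.6
position: [0.4716, 0.0789, 0.2366]
orientation: [0.082, 3.134, 0.002]
ft_force: [-1.2, -0.2, -0.0]
opening: 0.0005
```

```bash
python3 - <<'E'
from h import *
import cv2
s=bot.read_state();print(s["time"],s["position"].round(3),s["ft_force"].round(2),np.abs(s["dq"]).max().round(4))
a=cv2.imread("pics/top0.png").astype(int);b=cv2.imread("pics/top6.png").astype(int)
for n,(u,v) in dict(sauce=(205,143),fry=(294,150),garlic=(147,210),mug=(374,177)).items():
    k=30 if n in("sauce","fry") else 14
    A=a[v-k:v+k,u-k:u+k].mean(2).astype(np.float32);B=b[v-k:v+k,u-k:u+k].mean(2).astype(np.float32)
    print(n,np.round(cv2.phaseCorrelate(A,B)[0],2))
p,d=bot.snapshot("scene");cv2.imwrite("pics/s8.png",p)
E
```

```text
15.6 [0.472 0.079 0.237] [-1.2  -0.18 -0.01] 0.0124
sauce [0.01 0.01]
fry [-0.   -0.01]
garlic [0.07 0.05]
mug [ 0.03 -0.02]
```

View pics/s8.png

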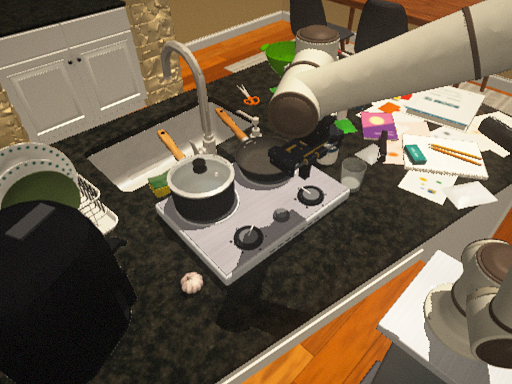

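The arm is clear and the scene is unchanged except the left dial (248,236), which now points to its first dot.

```bash
python3 -c "
from bench import bot
print(bot.sign_off())"
```

```text
the job is handed in; nothing more can be done
None
```

I pushed the power button in until it bottomed, let it come back up, then stroked the dial in front of the saucepan (the left one) one click clockwise. I handed in at about 15.6 s; sign-off gives no verdict.

- **Button:** the fingertip bottomed about 6 mm below rest, at about 17 N. Pictures taken afterwards show it up again.
- **Left dial:** I pressed with about 4.6 to 5.8 N and carried it round about 53°. The detent took it to the first dot.
- **Dial angle:** the last close wrist picture puts the pointer about 59° (1.03 rad) past its start. The coarser top picture gave about 57° (0.99 rad). Both are inside the allowed 0.927 to 1.167 rad.
- **Right dial:** it is unchanged at off. An automatic angle fit on the top picture gave a nonsense 180° flip for it, but the wrist pictures read about 5° both before and after, which is off given the hob's own turn.
- **Pans and other things:** comparing top pictures before and after the stroke shows the saucepan, frying pan, garlic and mug shifted by less than 0.1 pixel. I checked the glass only by eye, and it looks unmoved.
- **Finish:** the arm stands well above the hob at z = 0.237 m, touching nothing.

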